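Set the turret press to the triangle and stamp

TASK

On the white stamping press, push the turret's black tab round with a fingertip until it points squarely at the triangle mark, then press the plunger fully down to stamp and let it spring back up. Only push: do not pinch the tab or press the plunger before the turret is set. Leave the turret on the triangle and do not disturb the things lying around the press.

Things in the scene. Friction and masses are not known exactly. Their poses are not given: they have to be found in the camera images.
- axis (a point): On the turret's vertical turning axis, at its hub's top, 49 mm above the table; x axis level, towards the plunger. The turret is a bare aluminium disc 120 mm across, top 40 to 42 mm above the table (hub 40 mm across, to 49 mm), in the middle of a white desk-top stamping press that is bolted down, in another place and yaw (up to 25 degrees) each time.
- deck (a point): On the turning axis at the height of the press's round white deck: 270 mm across, top 25 mm above the table. On the deck's far side stands the block-shaped stamping head, 80 x 80 mm, 85 to 165 mm from the axis, top 65 mm above the table, with the plunger on it. Axes as axis.
- tab (a point): Middle of the turret's tab: a black upright fin near the disc's edge, 73 mm from the axis and 56 mm above the table; 28 mm long radially (59 to 87 mm), 12 mm thick over its rubber cheeks, up to 72 mm above the table. Its black foot is 16 mm wide, 85 mm out, up to 40 mm above the table: fingertips 44 to 50 mm above the table clear disc and foot and push the fin well.
- tab_aim (a point): Imaginary point straight out from the axis through the tab, 112 mm from the axis, 28 mm above the table: where the tab points on the ring of marks. It turns with the turret.
- triangle (a point): Centre of the triangle mark: a dark flat inlay, 19 mm from centre to corner, 2 mm thick, on the deck 112 mm from the axis, 27 mm above the table. Six dark metal marks lie on this ring: triangle, disc, square, cross, bar and ring, at 50, 90 and 130 degrees to either side of the direction away from the plunger; which is where changes each time. Flat and fixed.
- turret (a joint): Turret angle, rad: 0 when the tab points straight away from the plunger (towards the robot side), grows anticlockwise seen from above, stops at -2.45 and +2.45 (the tab cannot pass the plunger). Starts between -0.38 and 0.38. Stiff, smooth friction without clicks: about 3 N at the tab turns it; it stays where left. The tab's two rubber cheeks are called turret_c5 and turret_c6.
- plunger_top (a point): Middle of the plunger's flat top: a black round button, 36 mm across, on the stamping head, 125 mm from the turning axis, top 87 mm above the table when up. Goes straight down 10 mm, rising force of 2 to 7 N, springs back up when let go.
- plunger (a joint): Plunger travel, m: 0 up, 0.010 fully down.
- glue_stick: Loose bystander: white glue stick standing upright beside the press, 28 mm across, 80 mm tall. Origin at the centre of its underside. Leave alone.
- tape: Loose bystander: roll of brown tape lying flat beside the press, 76 mm across, 20 mm tall. Origin at the centre of its underside. Leave alone.
- eraser: Loose bystander: dark rubber eraser, 45 x 22 x 14 mm, beside the press. Origin at the centre of its underside. Leave alone.
- badges: Loose bystander: pile of small round wooden badges, 40 mm across, 20 mm tall (moves as one), beside the press. Origin at the centre of its underside. Leave alone.
- marker: Loose bystander: square-barrelled marker pen lying beside the press, 133 mm long, 15 mm thick. Origin at the centre of its underside. Leave alone.

How it is judged:
On the way, in this order (a step that is already met when the one before it is completed fails the run):
1. the tab points at the triangle (horizontal distance between tab_aim and triangle below 0.011 m and value of joint plunger below 0.003 m), for 0.3 s.
2. the plunger is pressed fully down with the turret on the triangle (horizontal distance between tab_aim and triangle below 0.011 m and value of joint plunger above 0.008 m), for 0.1 s.
At the end, for the whole second after the job is handed in: The tab's aim point is within 11 mm of the triangle's centre (about 5.5 degrees), turret at rest, plunger back up within 2 mm, and every loose thing within 20 mm of where it stood (horizontal distance between tab_aim and triangle below 0.011 m and value of joint plunger below 0.002 m and velocity of joint turret between -0.05 and 0.05 rad/s and distance of each of glue_stick, tape, eraser, badges, marker from where it was at the start of the episode below 0.02 m); the robot touches nothing.
It fails at once if the plunger is pressed (over 4 mm) while the turret is not on the triangle (value of joint plunger above 0.004 m and horizontal distance between tab_aim and triangle above 0.012 m).
It fails at once if the tab is pinched from both sides (contact force between the fingers and turret_c5 above 1 N and contact force between the fingers and turret_c6 above 1 N).
It fails at once if a bystander is lifted or pushed more than 20 mm or knocked over (distance of any of glue_stick, tape, eraser, badges, marker from where it was at the start of the episode above 0.02 m or angle between any of glue_stick, tape, eraser, badges, marker's own z axis and vertical above 0.5 rad).
It also fails if it takes over 54 s, if anything falls off the work surface, if the arm or the gripper's body presses on something with over 40 N, if the wrist force passes 120 N, or if a joint passes its speed limit or range.

ROBOT

A 6-joint arm with a two-finger parallel gripper is mounted at the origin on the work surface. World frame = base frame: x ahead of the robot, y to its left, z up, the work surface at z = 0. Lengths are in m, angles in rad, forces in N, time in s.
With the tool pointing down it reaches from about 0.3 to 0.775 m from the base axis. Payload 14.6 kg.
Tool frame: the origin (TCP) lies between the finger pads; the fingertips stand 25 mm ahead of it and the grasp point (between the pads) lies 6 mm ahead of it; x points along the fingers, z is the direction in which the jaws open and shut, and the axes are right-handed (so a half turn about x gives the same grasp; the last joint's range is limited). The gripper opens to 85 mm and grips with 20 to 120 N. Pads are 22 mm wide; open, the fingers measure 114 mm over their backs; the gripper's body (76 mm by 85 mm) begins 54 mm behind the grasp point. The pads swing forward as they close: fully open they stand 13 mm farther back than shut.
Start: joints at [-0.067, 0.3, 1.521, -0, 1.321, -0.067], TCP at [0.55, -0, 0.256] pointing down, gripper open.
Joint ranges: [-3.03, 3.03], [-0.79, 2.21], [0.23, 2.52], [-1.04, 4.18], [0, 3.07], [-2.55, 2.55]. Speed limits (rad/s): [2.22, 2.22, 2.57, 3.14, 3.14, 3.14].

INTERFACE

Orientations are given as [roll, pitch, yaw] about the fixed x, y, z axes, in that order (R = Rz(yaw) Ry(pitch) Rx(roll)).
In Python, from cell import sensors, imaging, workorder gives the robot as it stands.
- The arm moves only by the tool play_rows, never from a script. Its arguments are lists of equal length, an entry for each row: "jaw": the closure, from 0 (fully open) to 1 (shut); "linear": the shift along the tool's x, y, z in cm, a list of three; "delta_rot": the turn, a rotation vector about the tool's x, y, z in degrees, a list of three. In form: {"jaw": [jaw, ...], "linear": [[dx, dy, dz], ...], "delta_rot": [[ax, ay, az], ...]}. A call has 1 to 12 rows; each row is the pose to reach, as a shift and turn from the pose commanded when the call began, along the tool's axes at that moment; what a row does not reach only later rows make up. A row lasts 1/8 s, in which the tool goes at most 62.5 mm and 10.7 degrees, less where a joint would pass 70% of its speed; a pose out of reach is approached as far as the arm can. A call with a gripper value outside its range is refused whole. The fingers move at their own pace and stop on an object; "force" is the grip in N (left out, the last holds). Time passes only in rows, so rows that repeat a pose let the fingers close. It gives the time, the measured TCP pose, the force and the opening at its end, in the units of the state.
- sensors.state(): the state, without advancing time (a new reading comes with each control period).
- imaging.snapshot(name): name is "scene" or "side" or "wrist"; returns a dict with "image" (420x560x3 uint8, red, green, blue), "K" (3x3 intrinsics, pixels), "D" ([k1, k2, p1, p2, k3] as OpenCV has them; the pictures are not rectified), "R" (3x3) and "t" (3): a world point X has camera coordinates R X + t. Camera axes: x right, y down, z forward; pixel columns grow to the right and rows downward; lengths in m; the calibration is good to about 2 mm. A picture is of the moment at which its call begins. There is no depth.
- workorder.close_job(): hands the job in, once; it reports no verdict.
The state is a dict: "time_s": time; "joint_positions": joint angles; "joint_velocities": joint speeds; "effort": joint torques, N m; "tcp_pos": TCP position; "ee_rot": TCP orientation; "ft_force": force on the tool from outside, world axes, zero at the start; "ft_torque": the same for the moment, N m; "opening": opening from 0.0 (shut) to 1.0 (fully open).
Only numpy, scipy, OpenCV 4.12 (cv2) and the standard library are available. Lean on these libraries where they do the work, as an engineer would, in place of code of your own. Each camera call takes 0.05 s, during which the arm holds its last target.

## Working session

There is one attempt and no reset: what is moved stays moved. The work goes in short steps, Python scripts to look and compute and a tool call to move; the robot and the scene stay as the last step left them, time stands still between calls to the robot, and variables do not carry over. Pictures are saved under pics/ and viewed, and the job is handed in when it is done.

Besides the shell and the picture viewer there is one more tool, called after "Request:" by a JSON object that holds its "method" and its "body". play_rows: Moves the arm, as the interface text tells. Its arguments: {"type":"object","properties":{"jaw":{"type":"array"},"linear":{"type":"array"},"delta_rot":{"type":"array"},"force":{"type":"number"}},"required":["jaw","linear","delta_rot"]}

```bash
mkdir -p pics; ls
cat > h.py <<'E'
import numpy as np, cv2
from cell import sensors, imaging, workorder
def snap(n,f):
    s=imaging.snapshot(n); cv2.imwrite('pics/'+f,cv2.cvtColor(s['image'],cv2.COLOR_RGB2BGR)); np.savez('pics/'+f+'.npz',**s); return s
def ray(s,uv,z):
    uv=np.array(uv,float).reshape(-1,1,2)
    p=cv2.undistortPoints(uv,np.array(s['K'],float),np.array(s['D'],float)).reshape(-1,2)
    R=np.array(s['R']);t=np.array(s['t']);c=-R.T@t
    d=np.c_[p,np.ones(len(p))]@R
    return c+d*((z-c[2])/d[:,2])[:,None]
def proj(s,X):
    R=np.array(s['R']);return cv2.projectPoints(np.array(X,float).reshape(-1,3),cv2.Rodrigues(R)[0],np.array(s['t'],float),np.array(s['K'],float),np.array(s['D'],float))[0].reshape(-1,2)
E
python3 - <<'E'
from h import *
for n in ['scene','side','wrist']:
    s=snap(n,n+'0.png'); print(n,-np.array(s['R']).T@s['t'])
print(sensors.state())
E
```

```text
pics
scene [ 0.93225597 -0.11702727  0.64195343]
side [ 0.35009954 -0.6254664   0.69655908]
wrist [0.55070501 0.07747458 0.37204792]
{'time_s': 0.15, 'joint_positions': array([-6.66333461e-02,  3.00329568e-01,  1.52143501e+00, -5.23396362e-06,
        1.32072679e+00, -6.66133023e-02]), 'joint_velocities': array([ 0.00036947, -0.00166053, -0.00021517,  0.00088667, -0.00244003,
       -0.00112855]), 'effort': array([ 1.15317634e-03, -5.43663168e+01, -3.61884356e+01, -9.07762978e-05,
        3.16729136e-03,  4.75633647e-05]), 'tcp_pos': array([ 5.49838822e-01, -1.16351677e-05,  2.55860746e-01]), 'ee_rot': array([3.08062069, 1.5698976 , 3.08060194]), 'ft_force': array([-0.15618692,  0.14918606,  0.83726304]), 'ft_torque': array([-0.07721988, -0.00330932, -0.03997841]), 'opening': 1.0003428743657128}
```

View pics/scene0.png

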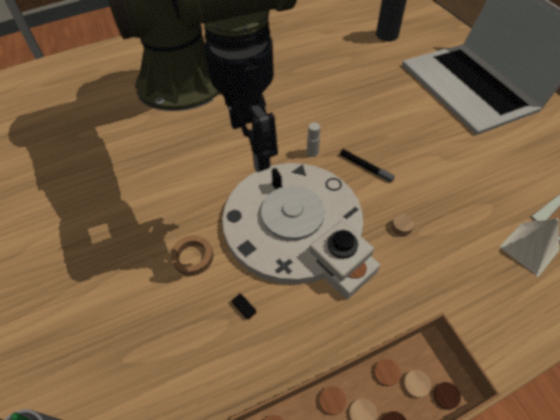

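View pics/side0.png

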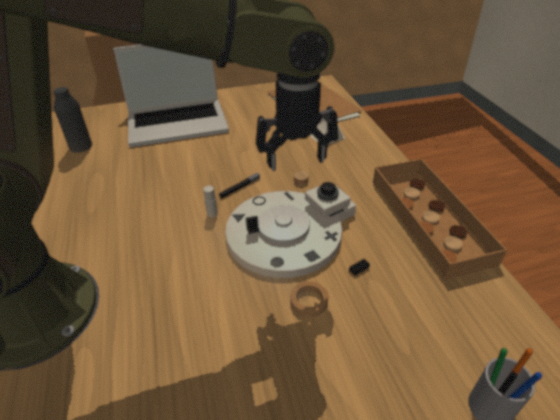

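View pics/wrist0.png

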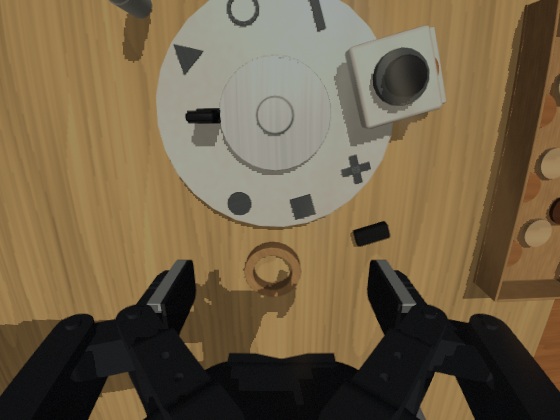

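The wrist view shows the hub at about (275,115), the tab at (203,116), the triangle at (187,58) and the plunger top at (404,75). Next I'll measure these.

Run:
```python
from h import *
s=dict(np.load('pics/wrist0.png.npz')); im=s['image']
g=cv2.cvtColor(im,cv2.COLOR_RGB2GRAY)
def blob(x0,x1,y0,y1,th):
    m=np.zeros_like(g); m[y0:y1,x0:x1]=(g[y0:y1,x0:x1]<th)*255
    n,l,st,c=cv2.connectedComponentsWithStats(m)
    i=1+np.argmax(st[1:,4]); return c[i],st[i],(l==i)
marks={}
for n,b in dict(tri=(165,210,35,82),disc=(222,256,188,220),sq=(285,320,190,222),cross=(335,375,150,190),ring=(222,264,0,30),tab=(180,222,104,128)).items():
    c,st,m=blob(*b,95); marks[n]=c; print(n,c,st)
    if n=='tri':
        k=cv2.minEnclosingTriangle(np.argwhere(m)[:,::-1].astype(np.float32).reshape(-1,1,2))[1].reshape(3,2); print(k,k.mean(0)); marks['tri']=k.mean(0)
# circle of marks -> axis
P=np.array([ray(s,marks[k],.027)[0,:2] for k in ['tri','disc','sq','cross']]);print(P)
from scipy.optimize import least_squares
r=least_squares(lambda q:np.hypot(*(P-q).T)-.112,ray(s,[275,115],.049)[0,:2]);print('axis',r.x,r.fun)
print('hub',ray(s,[275,115],.049))
A=r.x
for k,p in zip(['tri','disc','sq','cross'],P): print(k,np.degrees(np.arctan2(*(p-A)[::-1])))
print('plunger',ray(s,[404,75],.087))
# other views
for n,hub,pl in [('scene',(292,209),(343,241)),('side',(284,219),(327,188))]:
    t=dict(np.load(f'pics/{n}0.png.npz')); print(n,ray(t,hub,.049),ray(t,pl,.087))
big=cv2.resize(im[0:240,100:480],None,fx=2,fy=2,interpolation=cv2.INTER_CUBIC); cv2.imwrite('pics/w0big.png',big[...,::-1])
```

```text
tri [186.67573696  56.51473923] [174  44  29  31 441]
[[172.1656    43.592358]
 [183.7       74.9     ]
 [204.17267   50.705036]] [186.67943   56.399128]
disc [239.04195804 203.16083916] [228 192  23  23 429]
sq [302.07572383 206.50334076] [290 194  25  26 449]
cross [355.34895833 169.04166667] [341 155  30  29 384]
ring [242.57518797  14.41729323] [227   0  32  27 266]
tab [203.73359841 115.90059642] [185 108  36  16 503]
[[ 0.45055134  0.13126867]
 [ 0.50034802 -0.03157664]
 [ 0.57606285 -0.03564028]
 [ 0.63701983  0.01028686]]
axis [0.54425195 0.07158606] [-0.00090626  0.00011645 -0.00015448 -0.00080885]
hub [[0.54433225 0.07084435 0.049     ]]
tri 147.50489584445143
disc -113.05360728626341
sq -73.47592728529216
cross -33.4559501361155
plunger [[0.66000444 0.10740059 0.087     ]]
scene [[0.54576854 0.06785612 0.049     ]] [[0.66485015 0.10446954 0.087     ]]
side [[0.54405057 0.06605242 0.049     ]] [[0.65842617 0.10029812 0.087     ]]
```

View pics/w0big.png

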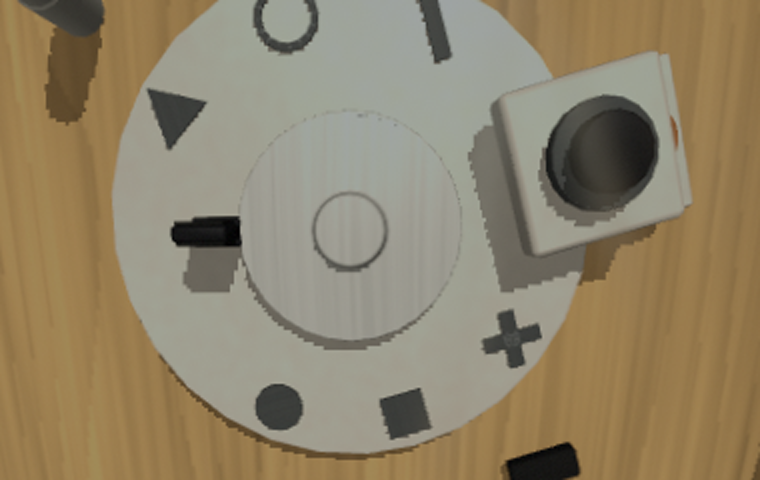

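Run:
```python
from h import *
from scipy.spatial.transform import Rotation as Ro
st=sensors.state(); R=Ro.from_euler('xyz',st['ee_rot']).as_matrix(); print(R.round(3))
s=dict(np.load('pics/wrist0.png.npz'));A=np.array([.5443,.0710])
for n,uv,z in [('tab',(203.7,115.9),.065),('tabtop',(201,116),.072),('tip',(186,117),.065),('glue',(132,5),.08)]:
    p=ray(s,uv,z)[0,:2]-A; print(n,p+A,np.degrees(np.arctan2(p[1],p[0]))%360,np.hypot(*p))
t=dict(np.load('pics/scene0.png.npz')); print('glue scene top',ray(t,(314,126),.08),'bottom',ray(t,(314,155),0), 'tab top', ray(t,(276,172),.072))
d=dict(np.load('pics/side0.png.npz')); print('glue side top',ray(d,(209,189),.08),ray(d,(212,215),0))
print('hubs etc')
```

```text
[[-0.001  0.     1.   ]
 [ 0.     1.    -0.   ]
 [-1.     0.    -0.001]]
tab [0.4743591  0.07055319] 180.36602350233227 0.06994233192438545
tabtop [0.47347011 0.07063889] 180.29210785754483 0.07083080880776534
tip [0.45662805 0.0696596 ] 180.87591808609776 0.0876821931188599
glue [0.42010242 0.16671544] 142.37961086857212 0.15680078170672745
glue scene top [[0.39212428 0.19073363 0.08      ]] bottom [[0.39977249 0.19119935 0.        ]] tab top [[0.46844883 0.07016697 0.072     ]]
glue side top [[0.39469955 0.18486985 0.08      ]] [[3.92065552e-01 1.83555071e-01 1.11022302e-16]]
hubs etc
```

Request:
{"method": "play_rows", "body": {"jaw": [1,1,1,1,1,1,1,1], "linear": [[2,1,-2],[5,2,-4],[8,3,-6],[11,3.5,-7.5],[12.6,3.3,-7.9],[12.6,3.3,-7.9],[12.6,3.3,-7.9],[12.6,3.3,-7.9]], "delta_rot": [[0,0,0],[0,0,0],[0,0,0],[0,0,0],[0,0,0],[0,0,0],[0,0,0],[0,0,0]]}}

```text
time_s: 1.15
tcp_pos: [0.4715, 0.033, 0.131]
ee_rot: [0.002, 1.57, 0.002]
ft_force: [-0.6, 0.1, 0.5]
opening: 0.001
```

Run:
```python
from h import *
a=snap('scene','s1.png');b=snap('side','d1.png');c=snap('wrist','w1.png')
o=np.hstack([cv2.resize(x,None,fx=2,fy=2) for x in (a['image'][100:300,180:380],b['image'][80:280,180:380])]);cv2.imwrite('pics/c1.png',o[...,::-1])
x=sensors.state();print(x['time_s'],x['tcp_pos'],x['opening'],x['ft_force'])
```

```text
1.3 [0.47120183 0.03299328 0.13065833] -0.0009601840295918669 [-0.25038784 -0.61355525 -0.7802187 ]
```

View pics/c1.png

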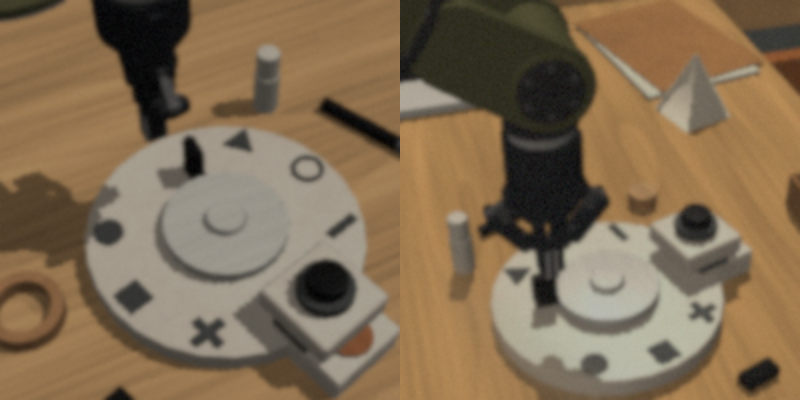

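View pics/w1.png

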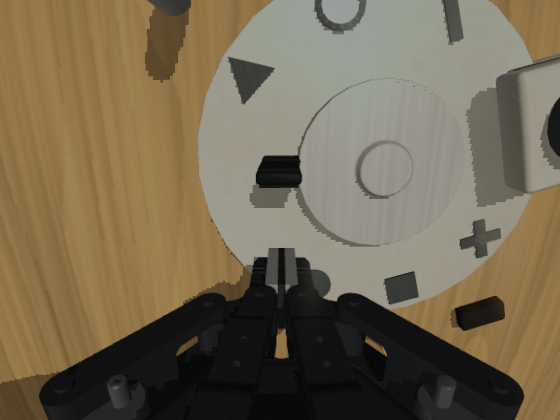

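Run:
```python
from h import *
A=np.array([.5443,.0705]);p0=np.array([.4712,.033])
for th in (181,177,173,169,165,161,157,153,150,147):
    a=np.radians(th);u=np.array([np.cos(a),np.sin(a)]);v=np.array([-u[1],u[0]])
    p=A+.074*u+.0172*v-p0; print(th,'dy',round(p[1]*100,2),'dz',round(p[0]*100,2),'rot',181-th)
```

```text
181 dy 1.9 dz -0.06 rot 0
177 dy 2.42 dz -0.17 rot 4
173 dy 2.94 dz -0.24 rot 8
169 dy 3.47 dz -0.28 rot 12
165 dy 4.0 dz -0.28 rot 16
161 dy 4.53 dz -0.25 rot 20
157 dy 5.06 dz -0.17 rot 24
153 dy 5.58 dz -0.06 rot 28
150 dy 5.96 dz 0.04 rot 31
147 dy 6.34 dz 0.17 rot 34
```

Request:
{"method": "play_rows", "body": {"jaw": [1,1,1,1], "linear": [[2,0,0],[4,0,0],[5.9,0,0],[5.9,0,0]], "delta_rot": [[0,0,0],[0,0,0],[0,0,0],[0,0,0]]}}

```text
time_s: 1.8
tcp_pos: [0.4705, 0.033, 0.0705]
ee_rot: [3.13, 1.569, 3.13]
ft_force: [1.1, -0.8, -0.3]
opening: 0.0
```

Request:
{"method": "play_rows", "body": {"jaw": [1,1,1,1,1,1,1,1,1,1,1], "linear": [[-0.1,1,0],[-0.1,1.6,0],[-0.1,1.9,-0.06],[-0.1,2.42,-0.17],[-0.1,2.94,-0.24],[-0.1,3.47,-0.28],[-0.1,4.0,-0.28],[-0.1,4.53,-0.25],[-0.1,5.06,-0.17],[-0.1,5.3,-0.12],[-0.1,5.3,-0.12]], "delta_rot": [[0,0,0],[0,0,0],[0,0,0],[4,0,0],[8,0,0],[12,0,0],[16,0,0],[20,0,0],[24,0,0],[26,0,0],[26,0,0]]}}

```text
time_s: 3.18
tcp_pos: [0.4698, 0.0862, 0.0725]
ee_rot: [0.657, 1.57, 0.204]
ft_force: [0.0, 0.6, 0.3]
opening: -0.002
```

Run:
```python
from h import *
a=snap('scene','s2.png');c=snap('wrist','w2.png');b=snap('side','d2.png')
o=np.hstack([cv2.resize(x,None,fx=2,fy=2) for x in (a['image'][100:300,180:380],b['image'][120:320,180:380])]);cv2.imwrite('pics/c2.png',o[...,::-1])
x=sensors.state();print(x['time_s'],x['tcp_pos'],x['opening'],x['ft_force'],x['ee_rot'])
```

```text
3.325 [0.46982185 0.08600686 0.07236121] 0.0013459763946875828 [-0.23693874  0.36851104  0.12388989] [0.71777465 1.57055011 0.26476819]
```

View pics/c2.png

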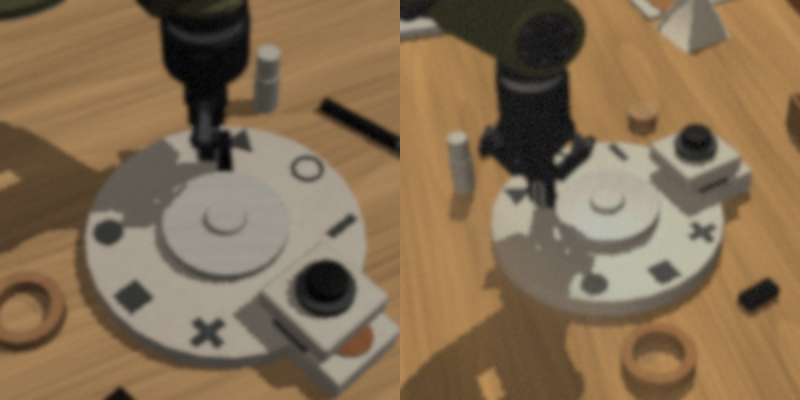

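View pics/w2.png

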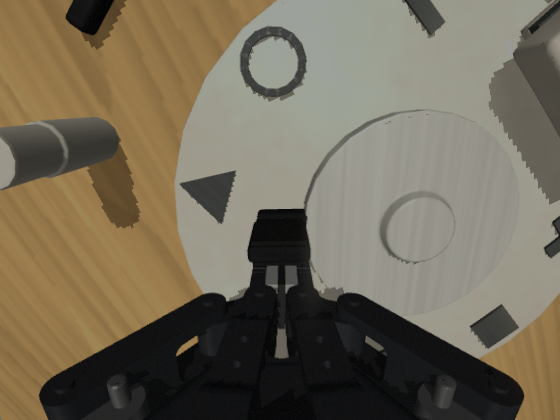

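Run:
```python
from h import *
s=dict(np.load('pics/w2.png.npz'));im=s['image']
A=ray(s,(420,228),.049)[0,:2];T=ray(s,(213.3,192.3),.027)[0,:2]
print('A',A,'T',T,np.hypot(*(T-A)),np.degrees(np.arctan2(*(T-A)[::-1])))
for q in [(279,210),(279,235),(279,260)]:
    for z in (.072,.056,.042):
        p=ray(s,q,z)[0,:2]-A;print(q,z,np.degrees(np.arctan2(p[1],p[0])),np.hypot(*p))
c=np.clip(cv2.resize(im[190:300,220:340],None,fx=5,fy=5).astype(float)*3,0,255).astype(np.uint8);cv2.imwrite('pics/z2.png',c[...,::-1])
```

```text
A [0.54329359 0.07348006] T [0.45151243 0.13191324] 0.10880357563526295 147.51681968342186
(279, 210) 0.072 140.3500706018335 0.07330881280360238
(279, 210) 0.056 144.56454928785274 0.07230747081893736
(279, 210) 0.042 148.33113900004824 0.07175975427771841
(279, 235) 0.072 149.01465667463955 0.07149990701323027
(279, 235) 0.056 154.6044854466636 0.07132313685484265
(279, 235) 0.042 159.47835950462112 0.07172531417427422
(279, 260) 0.072 158.4467674335257 0.07143591793189852
(279, 260) 0.056 165.19664904884542 0.07269306088182219
(279, 260) 0.042 170.84921605518866 0.07458900439431712
```

View pics/z2.png

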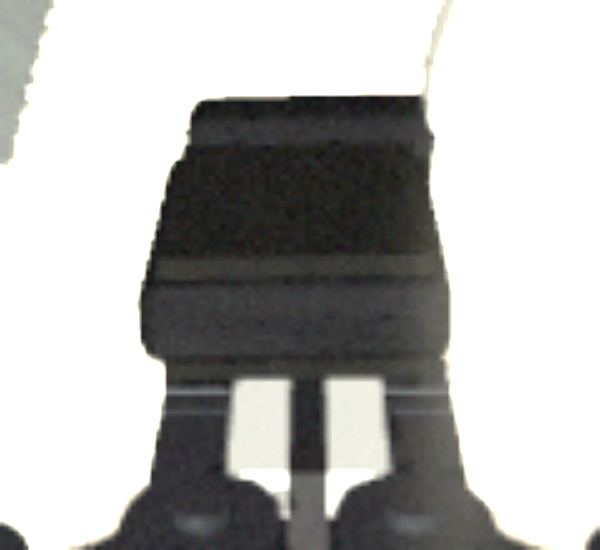

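Run:
```python
from h import *
A=np.array([.5443,.0705]);f=lambda th,r=.074,d=.0172:A+r*np.array([np.cos(th),np.sin(th)])+d*np.array([-np.sin(th),np.cos(th)])
b=np.radians(155); al=np.radians(-26)
Y=np.array([-np.sin(al),np.cos(al)]);Z=np.array([np.cos(al),np.sin(al)])
for th in (152,149,146.5):
    d=(f(np.radians(th))-f(b))*100; print(th,'dy',d@Y,'dz',d@Z,'rot',155-th)
```

```text
152 dy 0.38818989643055246 dz -0.0866644491844427 rot 3
149 dy 0.7803834589197595 dz -0.1528938383197212 rot 6
146.5 dy 1.10949450417032 dz -0.19234221969951767 rot 8.5
```

Request:
{"method": "play_rows", "body": {"jaw": [1,1,1,1], "linear": [[0,0.39,-0.09],[0,0.78,-0.15],[0,1.1,-0.19],[0,1.1,-0.19]], "delta_rot": [[3,0,0],[6,0,0],[8.5,0,0],[8.5,0,0]]}}

```text
time_s: 3.82
tcp_pos: [0.4729, 0.0967, 0.0723]
ee_rot: [1.265, 1.571, 0.664]
ft_force: [0.3, -0.4, 0.1]
opening: -0.0
```

Request:
{"method": "play_rows", "body": {"jaw": [1,1,1,1,1,1,1], "linear": [[0,0,0],[0,-0.5,0],[0,-1.5,0],[-3,-1.5,0],[-8,-2.5,0],[-11,-3,0],[-11,-3,0]], "delta_rot": [[0,0,0],[0,0,0],[0,0,0],[0,0,0],[0,0,0],[0,0,0],[0,0,0]]}}

```text
time_s: 4.7
tcp_pos: [0.4563, 0.0714, 0.1842]
ee_rot: [0.671, 1.567, 0.069]
ft_force: [-0.1, -0.1, -0.8]
opening: -0.0
```

Run:
```python
from h import *
c=snap('wrist','w3.png')
x=sensors.state();print(x['time_s'],x['tcp_pos'],x['ft_force'],x['ee_rot'])
```

```text
4.75 [0.45580665 0.07155333 0.18270218] [-0.56222197  0.43617709 -0.5735884 ] [0.66179745 1.56927526 0.05933384]
```

View pics/w3.png

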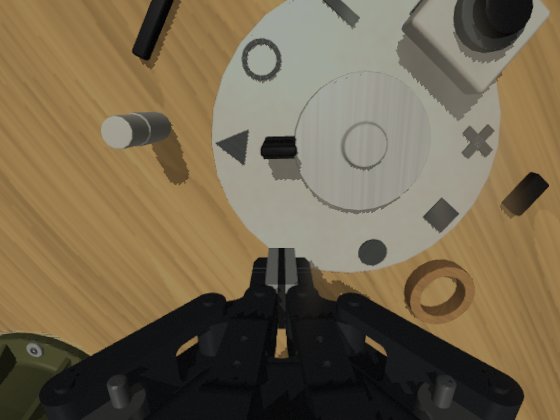

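Run:
```python
from h import *
from scipy.optimize import least_squares
s=dict(np.load('pics/w3.png.npz'));im=s['image'];g=cv2.cvtColor(im,cv2.COLOR_RGB2GRAY)
def blob(x0,x1,y0,y1,th=95):
    m=np.zeros_like(g); m[y0:y1,x0:x1]=(g[y0:y1,x0:x1]<th)*255
    n,l,st,c=cv2.connectedComponentsWithStats(m);i=1+np.argmax(st[1:,4]);return c[i],st[i]
M={k:blob(*b)[0] for k,b in dict(tri=(212,254,125,170),ring=(240,285,36,83),disc=(355,390,238,268),sq=(420,462,196,234),cross=(460,497,122,162)).items()}
P={k:ray(s,v,.027)[0,:2] for k,v in M.items()}
Q=np.array(list(P.values()))
r=least_squares(lambda q:np.hypot(*(Q-q[:2]).T)-.112,ray(s,(365,145),.049)[0,:2]);A=r.x;print('A',A,r.fun,'hub',ray(s,(365,145),.049))
ang=lambda p:np.degrees(np.arctan2(*(p-A)[::-1]))
for k,p in P.items():print(k,M[k],ang(p))
c,st=blob(258,299,130,163,60);print(c,st)
for z in(.06,.066,.072):print(z,ang(ray(s,c,z)[0,:2]))
c=np.clip(cv2.resize(im[110:190,200:310],None,fx=6,fy=6).astype(float)*2,0,255).astype(np.uint8);cv2.imwrite('pics/z3.png',c[...,::-1])
```

```text
A [0.54394568 0.07206465] [-0.00087226 -0.0013559  -0.00035151 -0.00077584 -0.00126625] hub [[0.5432677  0.07194669 0.049     ]]
tri [235.48161121 145.78633975] 147.54552417442133
ring [260.94192377  59.05626134] 107.3642381295196
disc [371.86387435 251.87085515] -113.23223849778431
sq [440.35367762 214.82472613] -73.4315256372932
cross [477.17021277 140.90425532] -33.31923675028439
[278.55104895 147.64755245] [261 137  36  22 715]
0.06 146.81222779882108
0.066 146.2338784995809
0.072 145.65491959591114
```

View pics/z3.png

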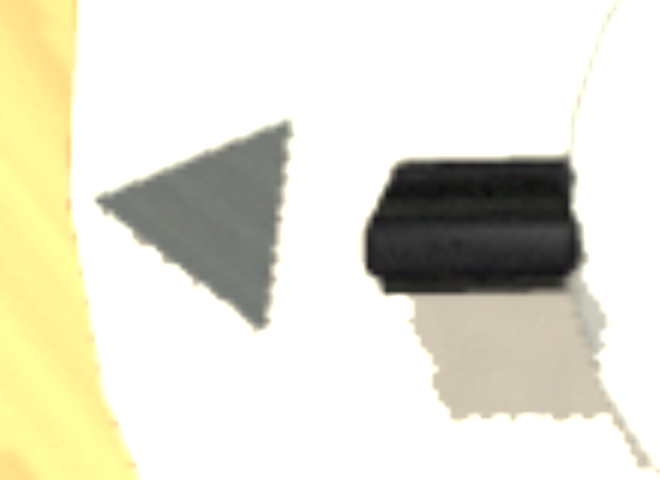

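Request:
{"method": "play_rows", "body": {"jaw": [1,1,1,1,1,1,1,1], "linear": [[0,2.4,2.5],[0,5,5],[0,7.5,7.5],[0,10,10],[0,12.5,12.5],[2,14.7,15.1],[4,14.7,15.1],[4,14.7,15.1]], "delta_rot": [[0,0,0],[0,0,0],[0,0,0],[0,0,0],[0,0,0],[0,0,0],[0,0,0],[0,0,0]]}}

```text
time_s: 5.75
tcp_pos: [0.662, 0.1073, 0.1389]
ee_rot: [-2.438, 1.565, -3.04]
ft_force: [0.0, -0.3, 0.3]
opening: -0.0
```

Run:
```python
from h import *
a=snap('scene','s4.png');b=snap('side','d4.png')
x=sensors.state();print(x['time_s'],x['tcp_pos'],x['ft_force'])
print(proj(a,[[.6635,.1075,.087]]),proj(b,[[.6635,.1075,.087]]))
p=x['tcp_pos']-[0,0,.025];print(proj(a,p),proj(b,p))
o=np.hstack([cv2.resize(q,None,fx=2.5,fy=2.5) for q in (a['image'][120:320,240:400],b['image'][120:320,240:400])]);cv2.imwrite('pics/c4.png',o[...,::-1])
```

```text
5.85 [0.66309935 0.10753053 0.14237602] [ 0.08622504 -0.15255559  0.72459387]
[[344.19981771 239.69870614]] [[327.95538215 185.80788289]]
[[346.26776281 229.514388  ]] [[328.56320211 175.33191747]]
```

View pics/c4.png

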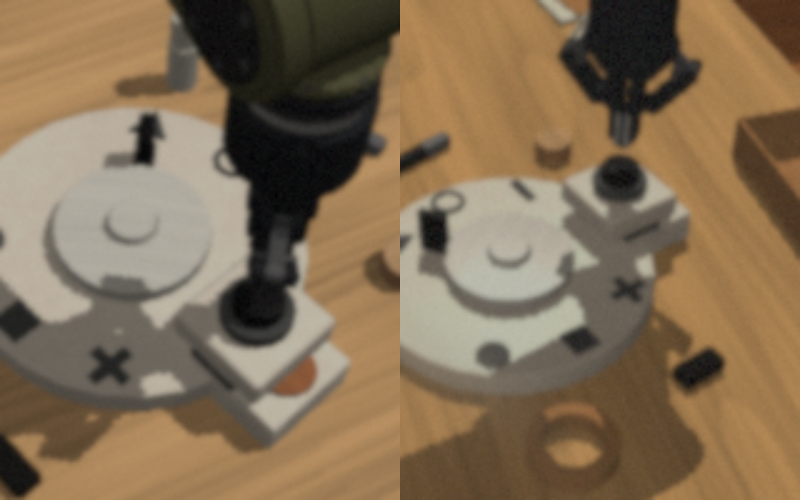

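The tip is over the button and the tab lines up with the triangle, so I'll press.

Request:
{"method": "play_rows", "body": {"jaw": [1,1,1,1,1,1], "linear": [[1.5,0,0],[2.6,0,0],[3.2,0,0],[3.6,0,0],[4.0,0,0],[4.0,0,0]], "delta_rot": [[0,0,0],[0,0,0],[0,0,0],[0,0,0],[0,0,0],[0,0,0]]}}

```text
time_s: 6.6
tcp_pos: [0.6638, 0.1076, 0.1058]
ee_rot: [0.572, 1.57, -0.03]
ft_force: [-17.6, -2.6, 30.6]
opening: 0.002
```

Run:
```python
from h import *
a=snap('scene','s5.png');b=snap('side','d5.png')
x=sensors.state();print(x['time_s'],x['tcp_pos'],x['ft_force'])
o=np.hstack([cv2.resize(q,None,fx=4,fy=4,interpolation=cv2.INTER_CUBIC) for q in (a['image'][190:310,290:390],b['image'][140:260,280:380])]);cv2.imwrite('pics/c5.png',np.clip(o[...,::-1]*1.6,0,255))
```

```text
6.7 [0.6637427  0.10761996 0.10574583] [-18.34209688  -2.4977735   30.98649112][ WARN:0@2.300] global loadsave.cpp:1063 imwrite_ Unsupported depth image for selected encoder is fallbacked to CV_8U.
```

View pics/c5.png

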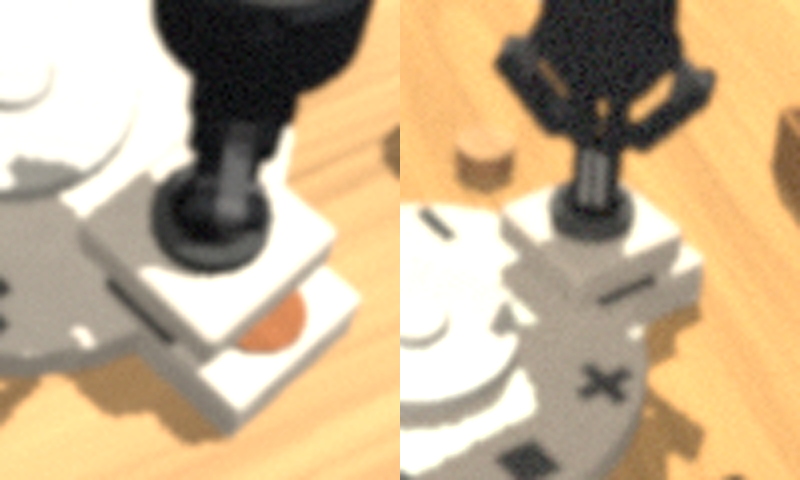

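Run:
```python
from h import *
o=[]
for f in ('s4','s5','d4','d5'):
    s=dict(np.load(f'pics/{f}.png.npz'));im=s['image'];x0,y0=(305,200) if f[0]=='s' else (290,150)
    k=6;c=np.clip(cv2.resize(im[y0:y0+66,x0:x0+66],None,fx=k,fy=k,interpolation=cv2.INTER_CUBIC).astype(float)*2.5,0,255).astype(np.uint8)[...,::-1].copy()
    t=np.linspace(0,2*np.pi,60)
    for z,col in((.087,(0,0,255)),(.077,(0,200,0))):
        P=np.c_[.6635+.018*np.cos(t),.1075+.018*np.sin(t),0*t+z]
        cv2.polylines(c,[np.round((proj(s,P)-[x0,y0]+.5)*k).astype(np.int32)],True,col,1)
    o.append(cv2.resize(c,(298,298)))
cv2.imwrite('pics/c6.png',np.vstack([np.hstack(o[:2]),np.hstack(o[2:])]))
```

```text
(no output)
```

View pics/c6.png

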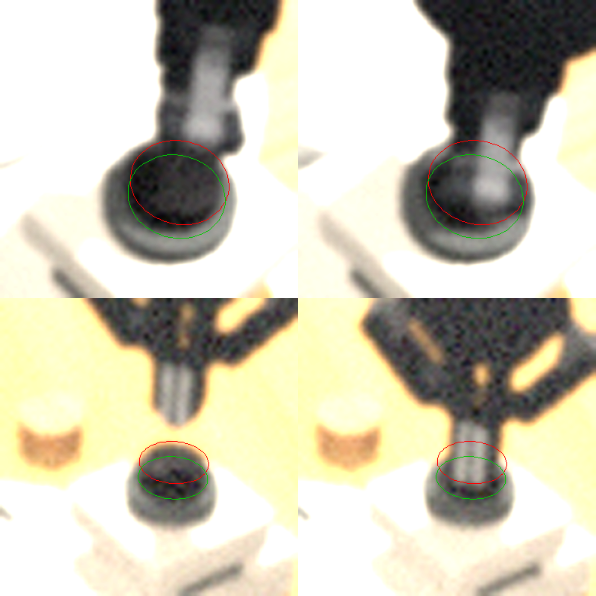

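Request:
{"method": "play_rows", "body": {"jaw": [1,1,1], "linear": [[0.15,0,0],[0.15,0,0],[0.15,0,0]], "delta_rot": [[0,0,0],[0,0,0],[0,0,0]]}}

```text
time_s: 7.08
tcp_pos: [0.6639, 0.1076, 0.1056]
ee_rot: [0.59, 1.569, -0.012]
ft_force: [-24.0, -4.2, 40.5]
opening: 0.005
```

Pressing another 1.5 mm raised the force by 10 N but the tip barely moved, so the plunger is at its hard stop. I'll release it straight up.

Request:
{"method": "play_rows", "body": {"jaw": [1,1,1,1,1,1,1,1], "linear": [[-0.5,0,0],[-1.5,0,0],[-4,0,0],[-8,0,0],[-11,-4,-4],[-12,-9,-9],[-12,-13,-13],[-12,-13,-13]], "delta_rot": [[0,0,0],[0,0,0],[0,0,0],[0,0,0],[0,0,0],[0,0,0],[0,0,0],[0,0,0]]}}

```text
time_s: 8.07
tcp_pos: [0.4797, 0.0737, 0.2209]
ee_rot: [-2.441, 1.57, -3.043]
ft_force: [0.8, 0.8, -0.1]
opening: 0.001
```

Run:
```python
from h import *
a=snap('scene','s7.png');b=snap('side','d7.png');w=snap('wrist','w7.png')
x=sensors.state();print(x['time_s'],x['tcp_pos'],x['ft_force'],abs(x['joint_velocities']).max())
o=np.hstack([cv2.resize(q,(400,400),interpolation=cv2.INTER_CUBIC) for q in (a['image'][120:320,160:430],b['image'][120:320,180:380])]);cv2.imwrite('pics/c7.png',o[...,::-1])
```

```text
8.225 [0.48368997 0.07417512 0.22134215] [ 0.02651824 -0.28609709  0.21698507] 0.02700765131812123
```

View pics/c7.png

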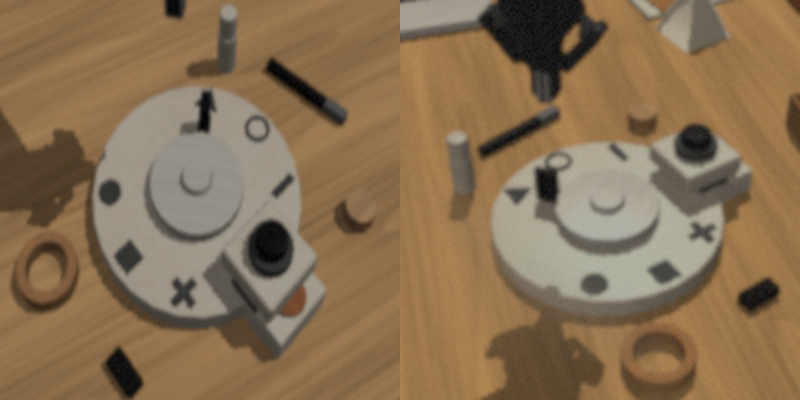

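View pics/w7.png

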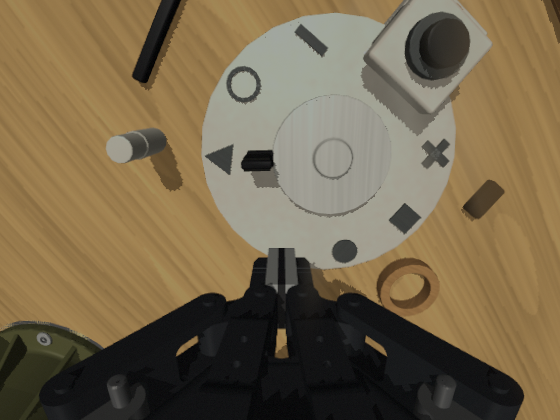

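The plunger is back up, the tab points at the triangle (wrist view: tab at (258,160), triangle at (220,158)), and the loose things are where they were.

```bash
python3 -c "
from h import *
print(workorder.close_job())"
```

```text
the job is handed in; nothing more can be done
None
```

I set the turret on the triangle, stamped once, and handed the job in at about 8 s. `close_job` gives no verdict, so I'm going by my own checks.

- **Turret:** I pushed the tab about 33° clockwise from one side with the shut fingertips. Depending on which part of the fin I measured, the final wrist view before stamping put it at about 146–148.5°. The triangle is at about 147.5°, so it is well inside the 5.5° tolerance. In the pictures after stamping it still lined up by eye.
- **Plunger:** I pressed it to its hard stop, with about 40 N on the wrist. An extra 1.5 mm of commanded travel moved the tip only 0.2 mm. The button's top also dropped by about the full 10 mm in the side view. In the last pictures it is back up.
- **Bystanders:** by eye in the last pictures, all five loose things look unmoved, and the arm is clear of everything with near-zero wrist force.

Two measurements disagreed. At the bottom of the press the tool height implied fingertips at 81 mm, against the 77 mm expected for a fully pressed button. I put that down to the fingertip offset and relied on the hard stop and the pictures. The cameras also differed by 3–5 mm on the axis position, and I used the wrist camera's figures.

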